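# Seat the calibration plate on the colour meter's measuring base

## Robot

A 6-joint arm with a two-finger parallel gripper is mounted at the origin on the work surface. World frame = base frame: x ahead of the robot, y to its left, z up, the work surface at z = 0. Lengths are in mm, angles in rad, forces in N, time in s.
With the tool pointing down it reaches from about 400 to 925 mm from the base axis. Payload 12.5 kg.
Tool frame: the origin (TCP) lies midway between the tips of the shut fingers; the grasp point (between the pads) lies 19 mm behind it; z points along the fingers, y is the line along which they close (so a half turn about z gives the same grasp; the last joint's range is limited). The gripper opens to 95 mm and grips with 3 to 60 N. Pads are 20 mm wide; open, the fingers measure 119 mm over their backs; the gripper's body (75 mm by 180 mm) begins 59 mm behind the grasp point.
Start: joints at [-1.362, 0.491, 1.559, -0, 1.092, -0.106], TCP at [193.54, -594.297, 214.661] pointing down, gripper open.
Joint ranges: [-3.1, 3.1], [-0.84, 2.19], [0.05, 2.79], [-1.13, 4.28], [0.06, 2.93], [-2.69, 2.69]. Speed limits (rad/s): [2.22, 2.22, 2.79, 3.14, 3.14, 3.14].

## Interface

Orientations are given as a unit quaternion [x, y, z, w].
In Python, from cell import env gives the robot as it stands. Calls block until the motion is done:
- env.move_to(position, orientation): joint-space move of the TCP to a pose.
- env.line_to(position, velocity=150, rot=None): straight line of the TCP; rot=None keeps the orientation; velocity is the mean speed in mm/s.
- env.set_joints(angles): joint-space move.
- env.move_gripper(opening): finger opening in mm; the grip force is fixed at half the most; returns when the fingers have stopped.
- env.hold(seconds).
- env.ik(position, orientation): joint angles nearest the present ones, or None.
- env.observe(): the state.
- env.snapshot(name): name is "scene" or "top"; returns the picture (420x560x3 uint8, red, green, blue); there is no depth.
- env.get_calibration(name): a dict with "K" (3x3 intrinsics, pixels), "D" ([k1, k2, p1, p2, k3] as OpenCV has them; the pictures are not rectified), "cam_to_world" (4x4, takes a point from camera to world coordinates). Camera axes: x right, y down, z forward; pixel columns grow to the right and rows downward; lengths in mm; the calibration is good to about 2 mm. A picture is of the moment at which its call begins. get_calibration takes no time and is no camera call.
A pose or a line that the arm cannot do raises env.MotionError and nothing moves.
- env.hand_in(): hands the job in; it is judged then, once.
Trained networks look in the newest picture that a camera, given by its name, has taken for a name from the list of things; names that differ only in an ending like _2 or _b are one class to them, and where a whole thing is asked for, a point or a joint stands for the part that bears it (a point fixed in the world has none). Each returns a list of dicts, best first, with "p" (0 to 1); they miss things now and then, are a little off and sometimes report something else, mostly with a low value. They report only what shows in the picture. A call takes as long as a camera call. They do not tell look-alikes from the thing itself.
- env.silhouettes(name, camera): "mask" (420x560 bool, what is visible of it) and "pixel" ([column, row] in pixels, amid what is visible of it).
The state is a dict: "time_s": time; "joints": joint angles; "joint_vel": joint speeds; "joint_torque": joint torques, N m; "eef_pos": TCP position; "tool_rot": TCP orientation; "wrist_force": force on the tool from outside, world axes, zero at the start; "ft_torque": the same for the moment, N m; "finger_gap": finger opening in mm; "grasp_force": force on a finger pad.
Only numpy, scipy, OpenCV 4.12 (cv2) and the standard library are available. Lean on these libraries where they do the work, as an engineer would, in place of code of your own. Each camera call takes 0.05 s, during which the arm holds its last target. There are 200 camera calls.

## Task

Using only the fingertips, push the aluminium calibration plate sideways across the grey measuring base, back against the black rail and along it as needed, until both its holes drop over the two brass locating pins and it lies flat in its seat. Only push it, never lift or carry it, leave everything else where it stands, and finish with the hand clear.

Things in the scene. Friction and masses are not known exactly. Their poses are not given: they have to be found in the camera images.
- plate: Loose aluminium plate, 100 (its x) x 150 (y) x 10 mm, about 0.4 kg, white disc on top (58 mm across, 2 mm proud). Origin: centre of its underside; z up. It starts sloping about 0.1 rad: +x edge on the deck, -x part riding on the pins (the underside of its -x edge 8 to 10 mm over the deck), 8 to 20 mm short of the rail, up to 33 mm to either side, up to 0.12 rad askew. It slides with a push of 1 to 4 N.
- hole_left (a point): Centre of the plate's +y hole, on the underside: 35 mm from the plate's origin towards -x, 35 mm towards +y. A round through-hole of 13 mm. When both holes are over the pins the plate falls flat by itself and the pins stop it sliding further.
- hole_right (a point): Centre of the plate's hole on its -y side, on the underside: 35 mm from the plate's origin towards -x, 35 mm towards -y. Hole diameter 13 mm.
- base: Fixed grey measuring base, 200 (its x) x 270 (y) mm, deck 20 mm above the table. Origin: centre of its underside; its -x side roughly faces the robot. A black rail, 12 mm wide, 12 mm high above the deck, 240 mm long, runs along y; the face that the plate goes against is 41 mm to the +x side of the origin. The plate's seat is painted blue.
- seat (a point): On the deck, centre of the blue seat, 10 mm to the -x side of the base's origin. The seated plate's origin is here, its axes parallel to the base's; its +x edge is then 1 mm from the rail, so a plate pushed square against the rail only needs sliding along it. Axes as the base's.
- pin_left (a point): Tip of the brass pin on the base's +y side: 10 mm diameter, 6.5 mm high above the deck, top 1.5 mm chamfered. It stands 35 mm to the -x side of the seat's centre and 35 mm to +y; hole_left goes over it.
- pin_right (a point): Tip of the other brass pin, the same, 35 mm to -x and 35 mm to -y of the seat's centre; hole_right goes over it. Turning an askew plate square against the rail can take 10 N if pushed at mid-edge, less if pushed at the end that lags behind.
- cap: Loose black lens cap, 38 mm across, 21 mm high, standing on the base's deck behind the rail (+x side). Origin: centre of its underside. To be left alone.
- jar: Loose sample jar with a blue lid, 60 mm across, 85 mm high, on the table. Origin: centre of its underside. To be left alone.
- cup: Loose white sample cup, 64 mm across, 70 mm high, on the table. Origin: centre of its underside. To be left alone.
- dish: Loose shallow white dish, 90 mm across, 16 mm high, on the table just to the left (+y) of the base. Origin: centre of its underside. To be left alone.
Things that resemble listed ones, but are neither listed nor needed, are in the scene too. Several things have the shape of the plate; the one meant has the colours described above.

How it is judged (in metres and radians):
At the end, for the whole second after the job is handed in: Each of the plate's holes is over its own pin (within 3 mm across), the plate lies flat on the deck (within 0.02 rad and 2.5 mm) and at rest, and nothing else has moved by more than 15 mm (horizontal distance between hole_left and pin_left below 0.003 m and horizontal distance between hole_right and pin_right below 0.003 m and angle between plate's own z axis and vertical below 0.02 rad and height (world z) of plate below 0.0225 m and linear speed of plate below 0.01 m/s and not (distance of cap from where it was at the start of the episode above 0.015 m) and not (distance of jar from where it was at the start of the episode above 0.015 m) and not (distance of cup from where it was at the start of the episode above 0.015 m) and not (distance of dish from where it was at the start of the episode above 0.015 m)); the robot touches nothing.
It fails at once if The plate is lifted or carried (its middle more than 16 mm above the deck, or tipped by more than 0.3 rad) (height (world z) of plate above 0.036 m or angle between plate's own z axis and vertical above 0.3 rad).
It fails at once if One of the other loose things is moved by more than 15 mm (distance of any of cap, jar, cup, dish from where it was at the start of the episode above 0.015 m).
It also fails if it takes over 45 s, if anything falls off the work surface, if the arm or the gripper's body presses on something with over 40 N, if the wrist force passes 120 N, or if a joint passes its speed limit or range.

## Working session

There is one attempt and no reset: what is moved stays moved. The work goes in short steps, each a Python script; the robot and the scene stay as the last script left them, time stands still between calls to the robot, and variables do not carry over. Pictures are saved under pics/ and viewed, at most 10 in all, crops included, and the job is handed in when it is done.

```bash
mkdir -p pics; ls; python3 - <<'E'
from cell import env
import cv2,numpy as np
for n in("scene","top"):
    im=env.snapshot(n); cv2.imwrite(f"pics/{n}0.png",im[:,:,::-1])
    c=env.get_calibration(n); print(n,np.round(c["K"],1).tolist(),np.round(c["D"],3),np.round(c["cam_to_world"],3).tolist())
print(env.observe()["time_s"])
E
```

```text
pics
scene [[424.8, 0.0, 279.6], [0.0, 424.8, 215.3], [0.0, 0.0, 1.0]] [-0.136  0.     0.     0.     0.   ] [[0.595, 0.463, -0.658, 1219.935], [0.804, -0.361, 0.473, -511.137], [-0.019, -0.81, -0.587, 675.623], [0.0, 0.0, 0.0, 1.0]]
top [[509.9, 0.0, 281.4], [0.0, 509.9, 204.6], [0.0, 0.0, 1.0]] [-0.116  0.     0.     0.     0.   ] [[0.01, -0.982, 0.186, 280.08], [-1.0, -0.009, 0.006, -4.924], [-0.004, -0.186, -0.982, 1551.587], [0.0, 0.0, 0.0, 1.0]]
0.1
```

View pics/scene0.png

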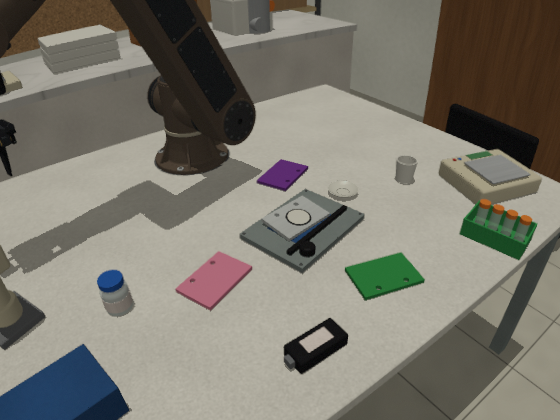

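View pics/top0.png

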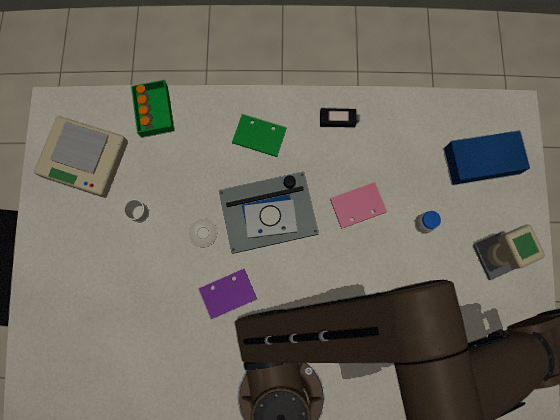

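The candidates shaped like the plate, in the top picture, are the aluminium plate on the grey base at (270,217), green at (260,135), pink at (358,205) and purple at (228,293). The first one fits the description. I'll check it close up.

```bash
python3 - <<'E'
import cv2,numpy as np
a=cv2.imread("pics/top0.png")[160:265,205:335]; b=cv2.imread("pics/scene0.png")[180:275,230:375]
a=cv2.resize(a,(780,630)[:2],interpolation=cv2.INTER_CUBIC)[:600]; 
cv2.imwrite("pics/ca.png",a); cv2.imwrite("pics/cb.png",cv2.resize(b,None,fx=5.5,fy=5.5,interpolation=cv2.INTER_CUBIC))
E
```

```text
(no output)
```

View pics/ca.png

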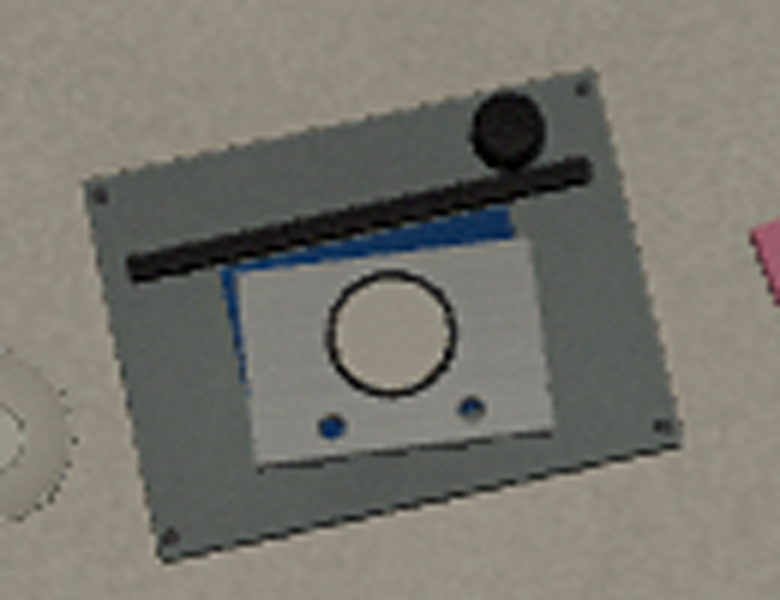

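View pics/cb.png

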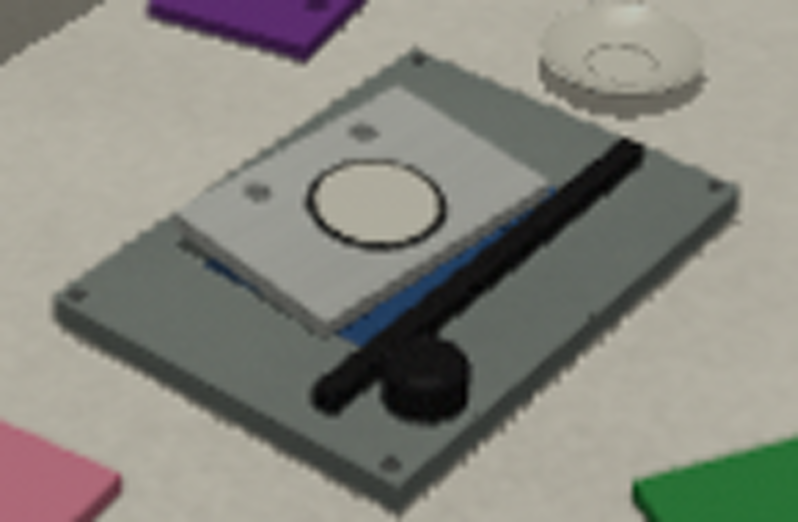

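The crops confirm it: silver plate, white disc, dark-ringed, at top (270,217), lying on the base with the cap behind the rail. Next I turn the corners into poses.

```bash
cat >h.py <<'E'
from cell import env
import cv2,numpy as np
def bp(n,px,z):
    c=env.get_calibration(n);T=np.array(c["cam_to_world"])
    u=cv2.undistortPoints(np.array(px,float).reshape(-1,1,2),np.array(c["K"]),np.array(c["D"])).reshape(-1,2)
    d=np.c_[u,np.ones(len(u))]@T[:3,:3].T; o=T[:3,3]
    return (o+d*((np.broadcast_to(z,len(u))-o[2])/d[:,2])[:,None])[:,:2]
def fit(model,pts):  # rigid 2D: pts ~ R model + t
    m,p=np.array(model,float),np.array(pts); a=(m-m.mean(0))@[1,1j]; b=(p-p.mean(0))@[1,1j]
    th=np.angle(np.vdot(a,b)); R=np.array([[np.cos(th),-np.sin(th)],[np.sin(th),np.cos(th)]])
    t=p.mean(0)-R@m.mean(0); return th,t,p-(m@R.T+t)
E
python3 - <<'E'
from h import *
T=lambda q:np.array(q)/6+[205,160]
S=lambda q:np.array(q)/5.5+[230,180]
M=lambda a,b:[(a,b),(a,-b),(-a,-b),(-a,b)]
zp=[30,30,39,39]
B=[("top",T([(83,183),(595,70),(682,445),(163,560)])),("scene",S([(738,187),(400,492),(55,305),(415,48)]))]
P=[("top",T([(235,272),(527,238),(553,432),(258,468)])),("scene",S([(550,185),(325,322),(180,215),(400,85)]))]
for n,q in B: print("base",n,*[np.round(v,3).tolist() for v in fit(M(100,135),bp(n,q,20))])
for n,q in P: print("plate",n,*[np.round(v,3).tolist() for v in fit(M(50,75),bp(n,q,zp))])
print("cap",bp("top",T([(510,125)]),41),"dish",bp("top",[(203,234)],8),env.observe()["tool_rot"])
E
```

```text
base top 0.23 [546.85, 43.306] [[-0.682, -0.275], [-0.271, -0.019], [0.001, 1.401], [0.952, -1.107]]
base scene 0.241 [554.743, 43.712] [[-2.127, -1.727], [-1.2, -1.235], [2.989, 0.42], [0.338, 2.543]]
plate top 0.132 [524.287, 36.351] [[1.127, -0.092], [0.268, 0.842], [-0.84, 0.634], [-0.554, -1.384]]
plate scene 0.125 [530.296, 38.211] [[0.157, -1.828], [-2.443, 0.506], [2.935, 1.069], [-0.649, 0.253]]
cap [[640.14164435 -21.46072299]] dish [[478.89004948 243.12166342]] [ 9.87637533e-01  1.56754131e-01 -2.87058052e-05 -4.94115549e-04]
```

```bash
cat >>h.py <<'E'
from scipy.spatial.transform import Rotation as Ro
YAW=0.232; SEAT=np.array([539.3,41.2])
Q=(Ro.from_euler('z',YAW)*Ro.from_euler('x',np.pi)).as_quat()
def W(x,y,z): # seat frame -> world
    c,s=np.cos(YAW),np.sin(YAW); return [SEAT[0]+c*x-s*y,SEAT[1]+s*x+c*y,z]
def F():
    f=np.array(env.observe()["wrist_force"]); c,s=np.cos(YAW),np.sin(YAW)
    return np.array([c*f[0]+s*f[1],-s*f[0]+c*f[1],f[2]])
def cur():
    p=np.array(env.observe()["eef_pos"]); d=p[:2]-SEAT; c,s=np.cos(YAW),np.sin(YAW)
    return np.array([c*d[0]+s*d[1],-s*d[0]+c*d[1],p[2]])
E
python3 - <<'E'
from h import *
env.move_to(W(-112,0,160),Q); env.line_to(W(-112,0,26),150)
print(env.observe()["time_s"],cur(),F(),env.observe()["finger_gap"])
for x in range(-108,-65,3):
    env.line_to(W(x,0,26),30); f=F(); print(x,np.round(cur(),1),np.round(f,1),round(env.observe()["time_s"],2))
    if abs(f[0])>5: break
cv2.imwrite("pics/t1.png",env.snapshot("top")[140:290,180:360,::-1].repeat(4,0).repeat(4,1))
E
```

```text
3.4833 [-111.76206908   -0.16343507   26.45318904] [-0.16321846  0.26174616  0.88798524] 95.13512320058672
-108 [-1.076e+02 -1.000e-01  2.640e+01] [-1.  -0.5  0.6] 3.77
-105 [-104.8   -0.    26.1] [ 0.2 -0.3 -0.5] 4.02
-102 [-101.8   -0.    26. ] [0.2 0.1 0.9] 4.27
-99 [-98.8  -0.   26. ] [ 0.8  0.5 -0.4] 4.52
-96 [-95.8  -0.   26. ] [ 0.4 -0.2  0. ] 4.77
-93 [-92.8  -0.   26. ] [ 0.8 -0.7  0.2] 5.02
-90 [-89.8  -0.   26. ] [-0.5  0.3  0.7] 5.27
-87 [-86.8  -0.   26. ] [0.9 0.4 0.8] 5.52
-84 [-83.8  -0.   26. ] [ 1.3 -0.1  1. ] 5.77
-81 [-80.9   0.   26. ] [ 1.4  0.2 -0.4] 6.02
-78 [-77.9   0.   26. ] [0.3 0.6 0.8] 6.27
-75 [-74.8  -0.   26. ] [-0.6 -0.9  0.9] 6.52
-72 [-71.8  -0.   26. ] [-0.1  0.2  0.1] 6.77
-69 [-68.7  -0.   26. ] [-0.2  0.6 -0.3] 7.02
-66 [-65.8  -0.   26. ] [0.4 0.1 0.3] 7.27
```

View pics/t1.png

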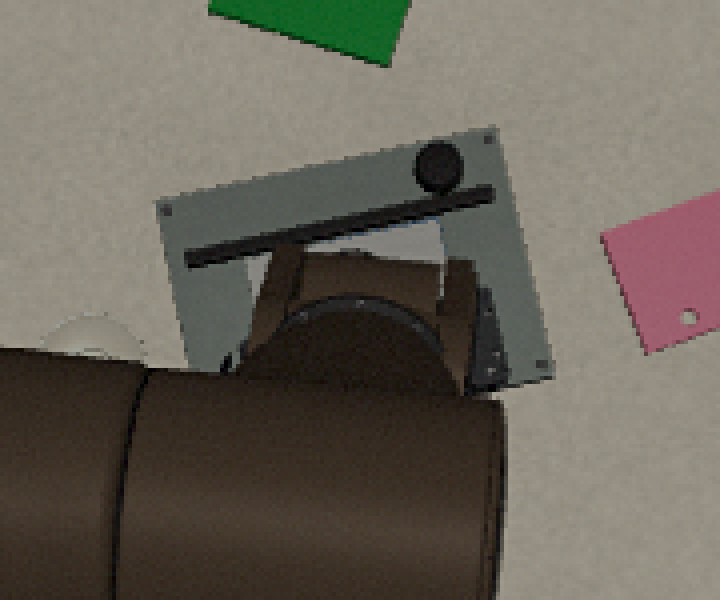

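The plate's upper edge (250,258)–(440,222) is now nearly parallel to the rail. I'll keep pushing.

```bash
python3 - <<'E'
from h import *
for x in np.arange(-64,-50,1.5):
    env.line_to(W(x,0,26),20); f=np.mean([F() for _ in range(4)],0); print(x,np.round(cur(),1),np.round(f,1),round(env.observe()["time_s"],2))
    if abs(f[0])>10: break
c=cur(); env.line_to(W(c[0]-12,0,26),100); env.line_to(W(c[0]-12,0,140),250)
env.move_to(W(-150,-220,200),Q)
t=env.snapshot("top"); s=env.snapshot("scene"); print(env.observe()["time_s"])
a=cv2.resize(t[160:265,205:335,::-1],(520,420),interpolation=3); b=cv2.resize(s[180:275,230:375,::-1],None,fx=5.5,fy=5.5,interpolation=3)
cv2.imwrite("pics/t2.png",cv2.resize(t[160:260,205:335,::-1],(780,600),interpolation=3)); cv2.imwrite("pics/s2.png",b)
E
```

```text
-64.0 [-63.9   0.   26. ] [ 0.2 -0.2  0. ] 7.57
-62.5 [-62.3  -0.   26. ] [ 0.9 -1.2  0.5] 7.82
-61.0 [-61.    0.1  26. ] [-1.3  0.3 -0.1] 8.07
-59.5 [-60.    0.1  26. ] [-4.5 -0.5  2. ] 8.32
-58.0 [-59.8   0.3  25.9] [-11.   -2.4   7.1] 8.57
10.5167
```

View pics/t2.png

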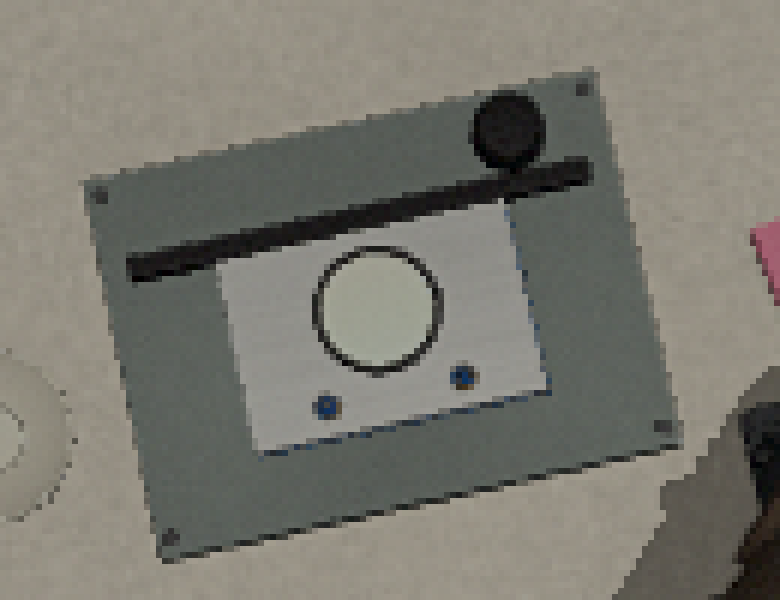

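The plate now covers the seat, leaving a blue sliver on the right and lower edges. The holes are at (327,407) and (463,377). I'll check in the scene view whether it has dropped.

View pics/s2.png

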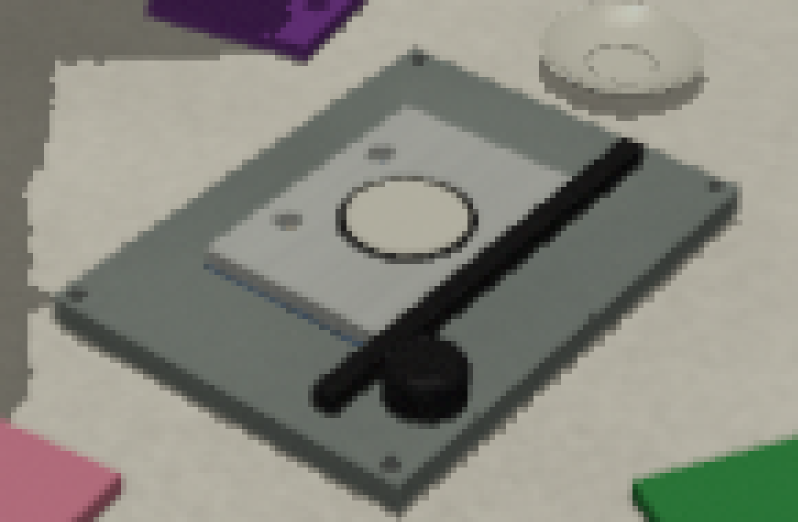

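```bash
python3 - <<'E'
from h import *
T=lambda q:np.array(q)/6+[205,160]; S=lambda q:np.array(q)/5.5+[230,180]
for z in (30,37):
  th,t,r=fit([(50,75),(50,-75),(-50,-75),(-50,75)],bp("top",T([(217,262),(504,202),(547,390),(258,455)]),[30,30,z,z]))
  print(z,th,t,r.round(1).tolist())
  print("holes",bp("top",T([(327,407),(463,377)]),z))
print("seat top", np.array([546.85,43.3])-10*np.array([np.cos(.23),np.sin(.23)]))
E
```

```text
30 0.2265939606940583 [537.72094294  42.52601701] [[0.6, -0.4], [-0.8, 0.5], [0.4, 0.7], [-0.2, -0.9]]
holes [[496.5640965   69.34608115]
 [512.42971973   1.20043639]]
37 0.22641760656116464 [537.24019964  42.44286346] [[1.1, -0.3], [-0.3, 0.6], [-0.2, 1.0], [-0.6, -1.3]]
holes [[495.56816979  69.00440631]
 [511.36080387   1.17226283]]
seat top [537.11333605  41.02022476]
```

```bash
python3 - <<'E'
from h import *
T=lambda q:np.array(q)/6+[205,160]; S=lambda q:np.array(q)/5.5+[230,180]
M=[(100,135),(100,-135),(-100,-135),(-100,135)]
B={"top":T([(83,183),(595,70),(682,445),(163,560)]),"scene":S([(738,187),(400,492),(55,305),(415,48)])}
# corners -x-y, -x+y, holes left,right ; disc
P={"top":T([(547,390),(258,455),(327,407),(463,377),(378,309)]),"scene":S([(207,250),(408,105),(380,153),(288,219),(407,217)])}
for n in B:
  th,t,_=fit(M,bp(n,B[n],20)); R=np.array([[np.cos(th),-np.sin(th)],[np.sin(th),np.cos(th)]])
  for e in(0,7): print(n,e,((bp(n,P[n],[30+e,30+e,30+e*.85,30+e*.85,32+e/2])-t)@R+[10,0]).round(1).tolist())
E
```

```text
top 0 [[-48.8, -72.9], [-49.2, 75.7], [-33.0, 36.8], [-33.1, -33.2], [9.8, 1.2]]
top 7 [[-49.8, -72.5], [-50.2, 75.4], [-33.9, 36.7], [-34.0, -33.0], [9.2, 1.2]]
scene 0 [[-51.1, -71.5], [-50.7, 80.2], [-36.3, 38.6], [-37.2, -30.2], [6.8, 3.0]]
scene 7 [[-44.9, -78.3], [-44.5, 71.8], [-31.1, 31.8], [-32.0, -36.4], [9.6, -0.8]]
```

It looks flat, but the two views don't settle it: the plate sits about +1.5 mm in y. A gentle push from the +y side will either drop it in or stop on the pins.

```bash
python3 - <<'E'
from h import *
env.move_to(W(0,108,160),Q); env.move_gripper(0); env.line_to(W(0,108,25),150)
print(np.round(cur(),1),env.observe()["time_s"])
env.line_to(W(0,94,25),60)
for y in np.arange(93,74,-1):
    env.line_to(W(0,y,25),15); f=np.mean([F() for _ in range(4)],0); print(y,np.round(cur(),1),np.round(f,1),round(env.observe()["time_s"],2))
    if abs(f[1])>8: break
c=cur(); env.line_to(W(0,c[1]+12,25),100); env.line_to(W(0,c[1]+12,140),250)
env.move_to(W(-150,-220,200),Q)
t=env.snapshot("top"); s=env.snapshot("scene"); print(env.observe()["time_s"])
a=cv2.resize(t[185:245,230:310,::-1],(400,300),interpolation=3); b=cv2.resize(s[190:250,255:335,::-1],(400,300),interpolation=3)
cv2.imwrite("pics/t3.png",np.hstack([a,b]))
E
```

```text
[  0.4 108.   25.6] 14.4417
93 [ 0. 93. 25.] [-0.1 -1.   0.1] 15.07
92 [-0. 92. 25.] [ 0.2 -0.   0. ] 15.32
91 [ 0. 91. 25.] [-0.6 -0.5  0.6] 15.57
90 [-0. 90. 25.] [ 0.4 -0.4 -0.2] 15.82
89 [-0.  88.9 25. ] [-1.1 -0.1 -0.3] 16.07
88 [ 0. 88. 25.] [-0.1 -0.   0.2] 16.32
87 [-0. 87. 25.] [-0.3  0.7  0.3] 16.57
86 [-0.  85.9 25. ] [-0.7  0.2  1.3] 16.82
85 [-0. 85. 25.] [-0.7 -0.2  0.2] 17.07
84 [ 0. 84. 25.] [ 0.3 -0.4 -0.2] 17.32
83 [-0.  82.9 25. ] [ 1.1 -0.1  0.5] 17.57
82 [ 0. 82. 25.] [-0.2  1.   0.1] 17.82
81 [-0. 81. 25.] [-1.3  0.7  0.4] 18.07
80 [-0. 80. 25.] [-0.2  1.1  0.1] 18.32
79 [ 0.1 79.2 25. ] [ 1.   4.9 -0.4] 18.57
78 [ 0.1 78.9 25. ] [ 1.3 12.3 -0.3] 18.82
21.1333
```

View pics/t3.png

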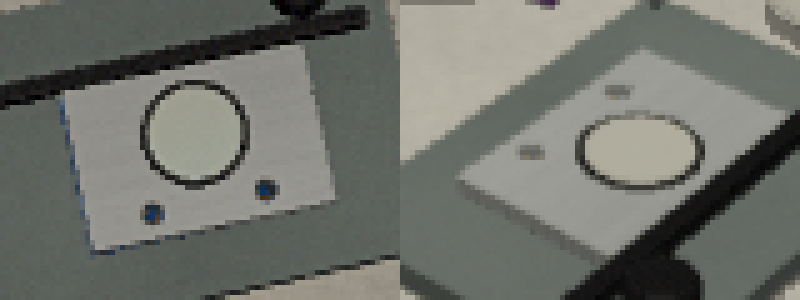

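The push stopped at 12 N, well above the 1–4 N sliding force, after moving the plate only about 3 mm. That matches the play of the pins in the holes. The blue sliver is now on the left, the plate looks flat in the scene view, and the hand is clear, so I'm handing in.

```bash
python3 -c "
from cell import env
print(env.hand_in())"
```

```text
the job is handed in; nothing more can be done
None
```

I pushed the plate back against the rail and along it until a 12 N push could not move it off the pins, and handed in with the hand clear at about 21 s; it looked flat in its seat, but `hand_in` returned no verdict.

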